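# Seat the test-cassette tray in the strip reader and latch it

## Task

With a fingertip, push the loaded cassette tray along the reader's rails, under the reading head, until you feel it drop down into its locating notches; then, with the fingertip, swing the transport catch all the way across so that it lies over the seated tray. Only push: do not grip or lift the tray or the catch, keep both test cassettes lying in their nests, and leave the things around the reader where they are.

Things in the scene. Friction and masses are not known exactly. Their poses are not given: they have to be found in the camera images.
- reader: Bench strip reader, fixed: white chassis 280 x 214 x 10 mm, two rails and, far end, a low reading-head bridge. Origin: centre of the underside; x runs along the rails in the push direction (towards the head), z up. Rails x -136 to 126 mm, 40 to 58 mm either side of the middle, tops at z 30 mm. Head x 55 to 139 mm, 190 mm wide, z 61 to 91 mm; a wall stops a tray 18 mm past its notches.
- seat (a point): Point fixed on the reader (x 47, y 0, z 30 mm in its frame, same axes) where the tray's origin lies when seated. There all four lugs drop at once into notches with upright walls, 14 mm long for the 10 mm lugs, and the tray sits 8 mm lower, with 2 mm of play each way along x. Beyond the notches the rails are level again: pushed fast (over 0.25 m/s) the tray may skip over them.
- tray: Loose steel tray 130 mm along x, 125 mm wide, board 5 mm thick, 0.5 to 0.8 kg. Origin: centre of the board's underside; x towards the head, z up. Side skirts 14 mm deep straddle the rails with 1.5 mm play each side; four 8 mm lugs ride on the rails, so while sliding its origin is 8 mm above the seat. Starts 60 to 105 mm short of the seat. Sliding takes a few N.
- tray_tab (a point): Centre of the outer face of the upright push tab on the tray's near edge: 50 mm wide, 5 mm thick, from 3 to 29 mm above the tray's origin. This point is at x -65, y 0, z 18 mm in the tray's frame. A tray that has overrun can be pushed back at the tab's inner face.
- catch (a joint): Angle of the catch, a flat arm on a post at the reader's right. 0: points back along the rails (-x of the reader), beside the tray; negative (to -0.75): swung outwards; grows clockwise seen from above as it swings in over the tray; 1.57: stop, straight across the tray (+y). Stays put; 1 N at the pin. Starts -0.7 to 0.1. Arm underside at z 37.5 mm: clears a seated tray; one short of the seat blocks it.
- catch_hinge (a point): The catch's turning axis (vertical) on the reader: x 0, y -90 mm, z 37 mm in the reader's frame. At angle a the arm points to (-cos a, sin a) in the reader's x, y.
- catch_pin (a point): On the axis of the black upright finger pin on the catch arm, 42 mm from the turning axis, 55 mm above the worktop. The pin is 8.4 mm thick (11 mm at its head) and stands from the arm's top, 43.5 mm above the worktop, to 68 mm. The arm is 12 mm wide, 6 mm thick, and ends 8 mm beyond the pin.
- cassette_left: White test cassette 78 x 50 x 5 mm lying loose in the left nest of the tray (a frame 4 mm high). Origin: centre of its underside.
- cassette_right: White test cassette 78 x 50 x 5 mm lying loose in the right nest. Origin: centre of its underside.
- nest_left (a point): Centre of the left nest's floor: x 13.5 mm, y +29 mm, z 5 mm in the tray's frame.
- nest_right (a point): Centre of the right nest's floor: x 13.5 mm, y -29 mm, z 5 mm in the tray's frame.
- pouch: Foil pouch 112 x 74 x 8 mm, loose on the worktop left of the reader; leave alone. Origin: centre of its underside.
- dropper: Dropper bottle 25 mm across, 71 mm tall, loose, left of the reader; leave alone. Origin: centre of its underside.
- cup: Specimen cup 52 mm across, 62 mm tall, loose, to the right of the reading head; leave alone. Origin: centre of its underside.
- marker: Marker pen 135 mm long, 17 mm thick, lying loose right of the reader; leave alone. Origin: centre of its underside.
Mind the look-alikes: they are no part of the job. Of the things like the tray, leave any that is blue or yellow; of the rest the larger one is meant.

How it is judged:
By the outcome, as a careful person would: the job done as asked, in the order asked, and still so for the second after the job is handed in, with the robot touching nothing.
It also fails if it takes over 48 s, if anything falls off the work surface, if the arm or the gripper's body presses on something with over 40 N, if the wrist force passes 120 N, or if a joint passes its speed limit or range.

## Robot

A 7-joint arm with a two-finger parallel gripper is mounted at the origin on a cart in front of the work surface, level with it; the furniture and walls round the work are solid. World frame = base frame: x ahead of the robot, y to its left, z up, the work surface at z = 0. Lengths are in mm, angles in rad, forces in N, time in s.
With the tool pointing down it reaches from about 400 to 875 mm from the base axis. Payload 4.4 kg.
Tool frame: the origin (TCP) lies midway between the tips of the shut fingers; the grasp point (between the pads) lies 19 mm behind it; z points along the fingers, y is the line along which they close (so a half turn about z gives the same grasp; the last joint's range is limited). The gripper opens to 85 mm and grips with 20 to 120 N. Pads are 22 mm wide; open, the fingers measure 114 mm over their backs; the gripper's body (76 mm by 85 mm) begins 54 mm behind the grasp point. The pads swing forward as they close: fully open they stand 13 mm farther back than shut.
Start: joints at [-1.291, 0.628, 0.038, 1.517, -0.027, 0.996, -0.02], TCP at [220.294, 611.546, 231.313] pointing down, gripper open.
Joint ranges: [-3.06, 3.06], [-0.37, 2.12], [-1.25, 1.32], [0.18, 2.47], [-1.1, 4.24], [0.23, 1.98], [-2.94, 2.94]. Speed limits (rad/s): [2.57, 2.57, 3.14, 3.14, 3.14, 3.14, 3.14].

## Interface

Orientations are given as [roll, pitch, yaw] about the fixed x, y, z axes, in that order (R = Rz(yaw) Ry(pitch) Rx(roll)).
In Python, from cell import ctrl gives the robot as it stands. The module is installed in compiled form; this text tells all that it offers.
- The arm moves only by the tool step_arm, never from a script. Its argument "commands" is one flat list of numbers, 7 for each row, row after row: the shift along the tool's x, y, z in cm, then the turn, a rotation vector about the tool's x, y, z in rad, then the opening, from 0 (shut) to 1 (fully open). A call has 1 to 10 rows; each row is the pose to reach, as a shift and turn from the pose commanded when the call began, along the tool's axes at that moment; what a row does not reach only later rows make up. A row lasts 1/10 s, in which the tool goes at most 50 mm and 8.59 degrees, less where a joint would pass 70% of its speed; a pose out of reach is approached as far as the arm can. A call with a gripper value outside its range is refused whole. The fingers move at their own pace and stop on an object; the grip force is fixed at half the most. Time passes only in rows, so rows that repeat a pose let the fingers close. It gives the time, the measured TCP pose, the force, the opening and the grip force at its end, in the units of the state.
- ctrl.read_state(): the state, without advancing time (a new reading comes with each control period).
- ctrl.get_image(name): name is "scene" or "top"; returns a dict with "image" (480x640x3 uint8, red, green, blue), "range_z" (480x640 float32, mm along the optical axis (not along the pixel's ray), 0 where there is no reading), "vfov" (degrees; the focal length in pixels is half the picture's height over the tangent of half this angle, whatever the lens; pixels are square), "cx", "cy" (the principal point, pixels), "D" ([k1, k2, p1, p2, k3] as OpenCV has them; the pictures are not rectified), "world_to_cam" (4x4, takes a point from world to camera coordinates). Camera axes: x right, y down, z forward; pixel columns grow to the right and rows downward; lengths in mm; the calibration is good to about 2 mm. A picture is of the moment at which its call begins.
- ctrl.finish_job(): hands the job in; it is judged then, once.
The state is a dict: "clock": time; "qpos": joint angles; "qd": joint speeds; "tau": joint torques, N m; "eef_pos": TCP position; "tool_rot": TCP orientation; "force": force on the tool from outside, world axes, zero at the start; "torque": the same for the moment, N m; "width": finger opening in mm; "gripper_force": force on a finger pad.
Only numpy, scipy, OpenCV 4.12 (cv2) and the standard library are available. Lean on these libraries where they do the work, as an engineer would, in place of code of your own. Each camera call takes 0.05 s, during which the arm holds its last target. There are 200 camera calls.

## Working session

There is one attempt and no reset: what is moved stays moved. The work goes in short steps, Python scripts to look and compute and a tool call to move; the robot and the scene stay as the last step left them, time stands still between calls to the robot, and variables do not carry over. Pictures are saved under pics/ and viewed, at most 10 in all, crops included, and the job is handed in when it is done.

Besides the shell and the picture viewer there is one more tool, called after "Request:" by a JSON object that holds its "api" and its "payload", one argument or row to a line. step_arm: Moves the arm, as the interface text tells. Its arguments: {"type":"object","properties":{"commands":{"type":"array"}},"required":["commands"]}

```bash
mkdir -p pics
cat > h.py <<'E'
from cell import ctrl
import numpy as np, cv2
def grab(n,fn):
    d=ctrl.get_image(n); cv2.imwrite(fn,d["image"][:,:,::-1]); np.savez(fn+".npz",**d); return d
def K(d):
    f=240/np.tan(np.radians(d["vfov"])/2); return np.array([[f,0,d["cx"]],[0,f,d["cy"]],[0,0,1.]])
def cloud(d):
    v,u=np.mgrid[:480,:640]
    p=cv2.undistortPoints(np.stack([u,v],-1).reshape(-1,1,2).astype(np.float64),K(d),d["D"]).reshape(480,640,2)
    z=d["range_z"][...,None]; c=np.concatenate([p*z,z],-1)
    T=np.linalg.inv(d["world_to_cam"]); return c@T[:3,:3].T+T[:3,3]
def proj(d,P):
    T=d["world_to_cam"]; c=np.atleast_2d(P)@T[:3,:3].T+T[:3,3]
    return cv2.projectPoints(c.reshape(-1,1,3),np.zeros(3),np.zeros(3),K(d),d["D"])[0].reshape(-1,2)
E
python3 - <<'E'
from h import *
for n in("top","scene"):
    d=grab(n,f"pics/{n}1.png"); T=np.linalg.inv(d["world_to_cam"]); print(n,T.round(2),d["vfov"])
print(ctrl.read_state())
E
```

```text
top [[-1.00000e-02 -9.90000e-01  1.50000e-01  3.55880e+02]
 [-1.00000e+00  1.00000e-02 -2.00000e-02  2.02100e+01]
 [ 2.00000e-02 -1.50000e-01 -9.90000e-01  1.36311e+03]
 [ 0.00000e+00  0.00000e+00  0.00000e+00  1.00000e+00]] 42.552234297351255
scene [[ 5.3000e-01 -6.3000e-01  5.7000e-01  8.2640e+01]
 [-8.5000e-01 -3.9000e-01  3.6000e-01 -3.2237e+02]
 [-1.0000e-02 -6.7000e-01 -7.4000e-01  7.3032e+02]
 [ 0.0000e+00  0.0000e+00  0.0000e+00  1.0000e+00]] 55.346842106109385
{'clock': 0.1, 'qpos': array([-1.29079528,  0.62927617,  0.03845212,  1.51826807, -0.02701567,
        0.99629461, -0.01997537]), 'qd': array([ 9.62617727e-04, -2.76108769e-03,  5.47979138e-04, -5.47848239e-04,
        1.88918212e-04,  5.57032761e-04,  5.94382266e-06]), 'tau': array([ 3.33733355e-03, -5.64525032e+01,  1.23064689e+00, -1.93970507e+01,
        1.13582419e-02,  5.43401184e-03, -2.73027382e-05]), 'eef_pos': array([220.09873029, 611.00543626, 230.46654667]), 'tool_rot': array([-3.13986451e+00,  9.79786294e-06,  2.79580176e+00]), 'force': array([-0.82305671,  0.43707211,  0.04267392]), 'torque': array([ 0.053523  , -0.0186164 , -0.01632903]), 'gripper_force': 0.0, 'width': 85.68684652971633}
```

View pics/top1.png

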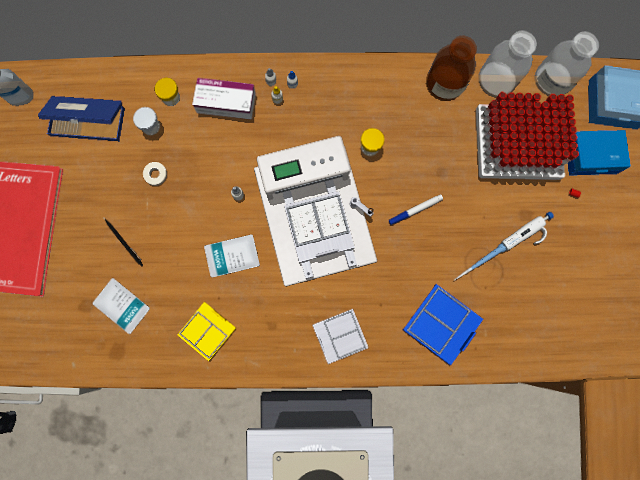

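View pics/scene1.png

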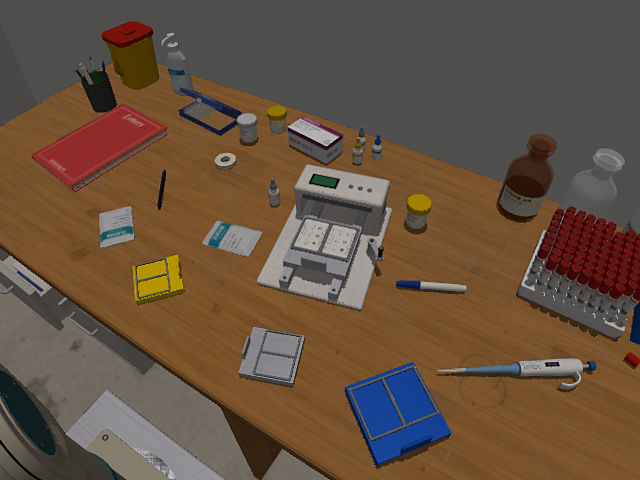

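The top view shows the reader centred near (313,210), with the head at (305,165) and the loaded tray at (320,222). The catch is at (360,207), its pin near (369,211). The empty grey, yellow and blue trays are decoys. In the scene view the catch is near (375,248). Next I'll fit the poses from depth.

```bash
python3 - <<'E'
from h import *
for n in("top","scene"):
    d=dict(np.load(f"pics/{n}1.png.npz")); C=cloud(d); im=d["image"].astype(int)
    m0=(abs(C[...,0]-600)<170)&(abs(C[...,1]-20)<150)
    def rect(m,name):
        m=cv2.morphologyEx(m.astype(np.uint8),cv2.MORPH_OPEN,np.ones((2,2)))
        k,l,s,_=cv2.connectedComponentsWithStats(m); i=1+np.argmax(s[1:,4]); P=C[l==i]
        r=cv2.minAreaRect(P[:,:2].astype(np.float32)); print(n,name,len(P),np.round(r[0],1),np.round(r[1],1),round(r[2],2),'z',np.median(P[:,2]).round(1))
    z=C[...,2]
    rect(m0&(z>4)&(z<16)&(im.min(-1)>120),'chassis'); rect(m0&(z>84)&(z<97),'head'); rect(m0&(z>39)&(z<56),'tray')
    h=m0&(z>-5); print(np.histogram(z[h],bins=np.arange(0,100,4)))
    # crop
    p=(250,120,140,170) if n=="top" else (250,150,150,160)
    x,y,w,hh=p; cv2.imwrite(f"pics/{n}1c.png",cv2.resize(d["image"][y:y+hh,x:x+w,::-1],None,fx=3.5,fy=3.5,interpolation=cv2.INTER_CUBIC))
E
python3 -c "
import cv2,numpy as np
a=cv2.imread('pics/top1c.png');b=cv2.imread('pics/scene1c.png');h=min(len(a),len(b));
c=np.hstack([a[:h],b[:h]]);c=cv2.resize(c,(800,int(h*800/c.shape[1])));cv2.imwrite('pics/c1.png',c)"
```

```text
top chassis 1768 [544.7  67.2] [389.2  48.6] 14.54 z 9.6
top head 3219 [574.6 -21.9] [396.  204.2] 16.38 z 90.4
top tray 3114 [513.6 -21.8] [296.6 136.4] 9.77 z 45.3
(array([2998, 1976, 2635,  817,   76,   43,  149,  267,  124,  258, 1080,
       1463,  631,   81,   28,   60,   61,   51,   44,   65,  122,  609,
       1731,  856]), array([ 0,  4,  8, 12, 16, 20, 24, 28, 32, 36, 40, 44, 48, 52, 56, 60, 64,
       68, 72, 76, 80, 84, 88, 92, 96]))
scene chassis 1484 [ 416.  -159.7] [738.2  73.5] 20.31 z 10.5
scene head 2469 [436.1 -81.6] [832.9 194.7] 21.11 z 90.5
scene tray 2978 [ 355.8 -114.1] [671.4 145.3] 25.12 z 45.9
(array([4504,  730, 4214,  709,  114,  127,  129,  615,  143,  102,  874,
       1919,  396,   61,   74,  141,  132,  139,  114,  155,  163,  235,
       1921,  326]), array([ 0,  4,  8, 12, 16, 20, 24, 28, 32, 36, 40, 44, 48, 52, 56, 60, 64,
       68, 72, 76, 80, 84, 88, 92, 96]))
```

View pics/c1.png

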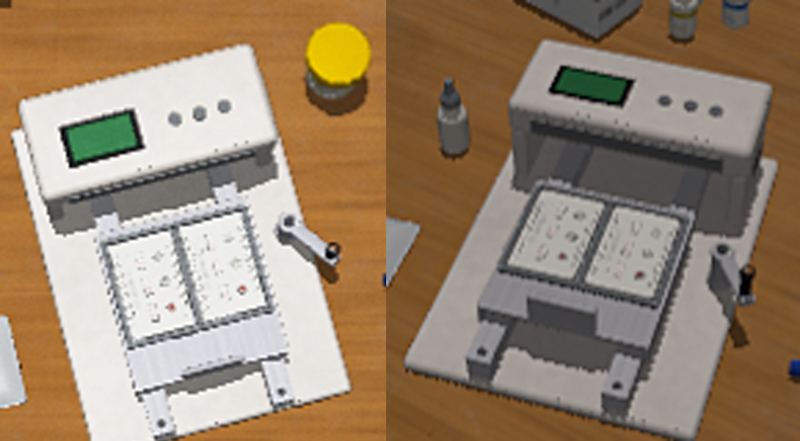

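```bash
cat >> h.py <<'E'
from scipy.optimize import minimize
def fitrect(P,L,W,yaw0):
    """pose (x,y,yaw) of an LxW rectangle (L along x) best matching the point blob"""
    P=P[:,:2]
    def cost(q):
        c,s=np.cos(q[2]),np.sin(q[2]); e=(P-q[:2])@np.array([[c,-s],[s,c]])
        ext=[np.percentile(e[:,i],p) for i in(0,1) for p in(1,99)]
        o=np.maximum(abs(e)-[L/2,W/2],0)
        return np.minimum(o,6).sum()/len(P)*20+(ext[0]+ext[1])**2/50+(ext[2]+ext[3])**2/50+np.mean([0])
    best=min((minimize(cost,[*np.median(P,0),yaw0+a],method='Nelder-Mead') for a in(-.05,0,.05)),key=lambda r:r.fun)
    return best.x,best.fun
E
python3 - <<'E'
from h import *
for n in("top","scene"):
    d=dict(np.load(f"pics/{n}1.png.npz")); C=cloud(d); im=d["image"].astype(int); v=d["range_z"]>0
    z=C[...,2]
    m0=v&(abs(C[...,0]-600)<200)&(abs(C[...,1]-20)<150)
    def blob(m):
        k,l,s,_=cv2.connectedComponentsWithStats(m.astype(np.uint8)); i=1+np.argmax(s[1:,4]); return C[l==i]
    H=blob(m0&(z>84)&(z<97)); r=cv2.minAreaRect(H[:,:2].astype(np.float32)); print(n,'head',r)
    q,f=fitrect(H,84,190,.25); c,s=np.cos(q[2]),np.sin(q[2]); print('fit',q,f,'reader origin',q[:2]-97*np.array([c,s]))
    T=blob(m0&(z>39)&(z<60)); r=cv2.minAreaRect(T[:,:2].astype(np.float32)); print('tray',r,np.median(T[:,2]))
    q2,f=fitrect(T,130,125,.25); print('tray fit',q2,f,'in reader x', (q2[:2]-q[:2])@[c,s]+97,(q2[:2]-q[:2])@[-s,c])
    Ch=m0&(z>5)&(z<15)&(im.min(-1)>110); P=C[Ch];r=cv2.minAreaRect(P[:,:2].astype(np.float32)); print('chassis',r,fitrect(P,280,214,.25))
    # black pin
    pm=m0&(z>50)&(z<74)&(im.max(-1)<70)
    e=(C[...,:2]-q[:2])@np.array([[c,-s],[s,c]])+[97,0]
    pm&=(np.hypot(e[...,0],e[...,1]+90)<55); print('pin',pm.sum(),C[pm].mean(0) if pm.any() else 0,e[pm].mean(0))
E
```

```text
top head ((715.6452026367188, 27.31226348876953), (87.17312622070312, 190.27218627929688), 14.55471420288086)
fit [7.16257876e+02 2.77204727e+01 2.54418063e-01] 0.1027051325592583 reader origin [622.38031352   3.30729472]
tray ((588.2759399414062, -5.3211669921875), (130.38209533691406, 125.13138580322266), 14.354191780090332) 45.36673569406321
tray fit [ 5.88066005e+02 -5.31390454e+00  2.53278620e-01] 0.018485311579168353 in reader x -35.37953072496663 0.29261998752429363
chassis ((582.0468139648438, 21.719818115234375), (368.169189453125, 300.0771179199219), 1.3824719190597534) (array([595.58637142,  25.33480309,   0.64958862]), np.float64(22.91429406582815))
pin 12 [ 616.631175   -115.17025232   66.33349453] [ -35.38276855 -113.21678956]
scene head ((713.5263671875, 28.248672485351562), (86.26638793945312, 190.2374725341797), 14.885825157165527)
fit [7.13361771e+02 2.72261086e+01 2.49079794e-01] 0.08376609742628094 reader origin [619.35522246   3.3144198 ]
tray ((587.408203125, -3.5469818115234375), (133.28488159179688, 125.55988311767578), 14.592877388000488) 45.96846219990607
tray fit [ 5.86276842e+02 -4.18671947e+00  2.48154896e-01] 0.08305748265498542 in reader x -33.90669387125692 0.8845745854784788
chassis ((614.6002807617188, -9.38128662109375), (299.08294677734375, 348.4309997558594), 67.71709442138672) (array([577.31278469,   8.53598821,   0.59417399]), np.float64(18.77407181775307))
pin 29 [ 614.43869397 -114.63582591   61.90152123] [ -33.84098398 -113.09827814]
```

```bash
cat >> h.py <<'E'
from scipy.spatial.transform import Rotation as R
RO=np.array([621.,3.3]); YAW=.2525
c_,s_=np.cos(YAW),np.sin(YAW); RW=np.array([[c_,-s_],[s_,c_]])
def st():
    s=ctrl.read_state(); return s,R.from_euler('xyz',s["tool_rot"]),np.array(s["eef_pos"])
def inreader():
    s,r,p=st(); print('t',s["clock"],'reader xyz',(RW.T@(p[:2]-RO)).round(1),p[2].round(1),'rot',s["tool_rot"].round(3),'F',np.round(s["force"],1),'w',round(s["width"],1),'q',s["qpos"].round(2))
def go(x,y,z,yaw=YAW):
    s,r,p=st(); t=np.array([*(RO+RW@[x,y]),z])
    print('shift cm',(r.inv().apply(t-p)/10).round(2),'rot',(r.inv()*R.from_euler('xyz',[np.pi,0,yaw])).as_rotvec().round(3))
E
python3 -c "
from h import *
inreader(); go(-140,0,160)"
```

```text
t 0.1 reader xyz [-236.4  688.6] 230.5 rot [-3.14   0.     2.796] F [-0.8  0.4  0. ] w 85.7 q [-1.29  0.63  0.04  1.52 -0.03  1.   -0.02]
shift cm [-46.75 -51.46   7.14] rot [-1.000e-03  2.000e-03  2.543e+00]
```

Request:
{"api": "step_arm", "payload": {
  "commands": [-4, -4.5, 0, 0, 0, 0.15, 0, -8, -9, 0, 0, 0, 0.3, 0, -12, -13.5, 0, 0, 0, 0.45, 0, -16, -18, 0, 0, 0, 0.6, 0, -20, -22, 0, 0, 0, 0.75, 0, -24, -26.5, 0, 0, 0, 0.9, 0, -28, -31, 0, 0, 0, 1.05, 0, -32, -35.5, 0, 0, 0, 1.2, 0, -36, -40, 0, 0, 0, 1.35, 0, -36, -40, 0, 0, 0, 1.35, 0]
}}

```text
clock: 1.1
eef_pos: [409.3, 146.8, 231.2]
tool_rot: [3.142, 0.0, 1.443]
force: [1.0, -0.3, -0.4]
width: 0.1
gripper_force: 0.0
```

```bash
python3 -c "
from h import *
inreader(); go(-140,0,160)"
```

```text
t 1.1 reader xyz [-169.1  191.8] 231.2 rot [3.142 0.    1.443] F [ 1.  -0.3 -0.4] w 0.1 q [-0.75  0.35  0.46  2.09 -0.23  0.74 -0.28]
shift cm [-16.73   9.82   7.13] rot [0.    0.    1.191]
```

Request:
{"api": "step_arm", "payload": {
  "commands": [-2.4, 1.4, 1, 0, 0, 0.15, 0, -4.8, 2.8, 2, 0, 0, 0.3, 0, -7.2, 4.2, 3, 0, 0, 0.45, 0, -9.6, 5.6, 4, 0, 0, 0.6, 0, -12, 7, 5, 0, 0, 0.75, 0, -14.4, 8.4, 6, 0, 0, 0.9, 0, -16.73, 9.8, 7, 0, 0, 1.05, 0, -16.73, 9.8, 7.1, 0, 0, 1.191, 0, -16.73, 9.8, 7.1, 0, 0, 1.191, 0, -16.73, 9.8, 7.1, 0, 0, 1.191, 0]
}}

```text
clock: 2.1
eef_pos: [485.2, -29.1, 160.1]
tool_rot: [-3.141, 0.001, 0.259]
force: [-0.0, -0.6, -0.6]
width: -0.2
gripper_force: 0.0
```

```bash
python3 -c "
from h import *
inreader(); go(-130,0,45)"
```

```text
t 2.1 reader xyz [-139.6    2.6] 160.1 rot [-3.141e+00  1.000e-03  2.590e-01] F [-0.  -0.6 -0.6] w -0.2 q [-0.45  0.6   0.69  2.05 -0.59  0.7  -0.69]
shift cm [ 0.97  0.27 11.5 ] rot [-0.     0.001  0.006]
```

Request:
{"api": "step_arm", "payload": {
  "commands": [0.5, 0.1, 3, 0, 0, 0, 0, 0.9, 0.1, 6, 0, 0, 0, 0, 0.9, 0.1, 9, 0, 0, 0, 0, 0.9, 0.1, 11.5, 0, 0, 0, 0, 0.9, 0.1, 11.5, 0, 0, 0, 0, 0.9, 0.1, 11.5, 0, 0, 0, 0]
}}

```text
clock: 2.7
eef_pos: [494.5, -27.9, 45.8]
tool_rot: [-3.141, -0.0, 0.257]
force: [-0.0, -0.6, 1.1]
width: 0.2
gripper_force: 0.0
```

Run:
```python
from h import *
inreader(); go(-111,0,45)
a=grab("top","pics/t2.png"); b=grab("scene","pics/s2.png")
A=a["image"][150:310,230:390,::-1];B=b["image"][150:310,250:410,::-1]
cv2.imwrite("pics/c2.png",cv2.resize(np.hstack([A,B]),(800,400),interpolation=cv2.INTER_CUBIC))
```

```text
t 2.7 reader xyz [-130.3    1.4] 45.8 rot [-3.141 -0.     0.257] F [-0.  -0.6  1.1] w 0.2 q [-0.3   0.78  0.46  2.09 -0.8   0.45 -0.53]
shift cm [1.93 0.15 0.08] rot [-0.001 -0.     0.004]
```

View pics/c2.png

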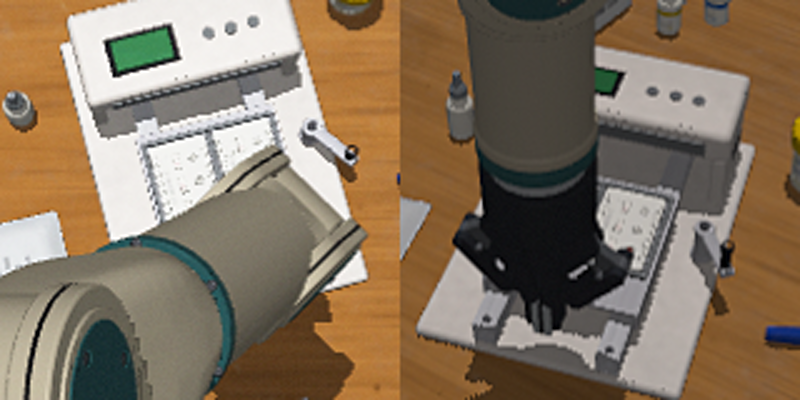

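The shut fingertip stands centred behind the tab (right half, about (545,320)) and nothing has been touched. Starting the push.

Request:
{"api": "step_arm", "payload": {
  "commands": [0.6, 0.1, 0.1, 0, 0, 0, 0, 1.2, 0.1, 0.1, 0, 0, 0, 0, 1.6, 0.1, 0.1, 0, 0, 0, 0, 2.0, 0.1, 0.1, 0, 0, 0, 0, 2.4, 0.1, 0.1, 0, 0, 0, 0, 2.8, 0.1, 0.1, 0, 0, 0, 0, 3.2, 0.1, 0.1, 0, 0, 0, 0, 3.6, 0.1, 0.1, 0, 0, 0, 0, 4.0, 0.1, 0.1, 0, 0, 0, 0]
}}

```text
clock: 3.7
eef_pos: [533.6, -19.1, 44.2]
tool_rot: [-3.141, 0.0, 0.255]
force: [-1.0, -0.8, -1.2]
width: -0.2
gripper_force: 0.6
```

```bash
python3 -c "
from h import *
inreader(); go(-50,0,45)"
```

```text
t 3.7 reader xyz [-90.2   0.2] 44.2 rot [-3.141  0.     0.255] F [-1.  -0.8 -1.2] w -0.2 q [-0.34  0.82  0.5   1.99 -0.77  0.53 -0.6 ]
shift cm [ 4.02  0.03 -0.08] rot [-0.     0.     0.002]
```

Request:
{"api": "step_arm", "payload": {
  "commands": [0.4, 0, 0, 0, 0, 0, 0, 0.8, 0, 0, 0, 0, 0, 0, 1.2, 0, 0, 0, 0, 0, 0, 1.6, 0, 0, 0, 0, 0, 0, 2.0, 0, 0, 0, 0, 0, 0, 2.4, 0, 0, 0, 0, 0, 0, 2.8, 0, 0, 0, 0, 0, 0, 3.2, 0, 0, 0, 0, 0, 0, 3.6, 0, 0, 0, 0, 0, 0]
}}

```text
clock: 4.6
eef_pos: [568.5, -10.1, 44.3]
tool_rot: [-3.142, 0.0, 0.255]
force: [-1.1, -0.6, -0.4]
width: -0.1
gripper_force: 0.6
```

```bash
cat >> h.py <<'E'
def tray(fn,n="scene"):
    d=grab(n,fn); C=cloud(d); r=(C[...,:2]-RO)@RW; z=C[...,2]; ok=d["range_z"]>0
    im=d["image"].astype(int)
    m=ok&(abs(r[...,1])<60)&(r[...,0]<54)&(r[...,0]>-110)&(z>28)&(z<56)
    # right-half cassette + board, plain extent per z
    print(n,'n',m.sum(),'x range',np.percentile(r[m][:,0],[1,5,50,95,99]).round(1),'z',np.percentile(z[m],[10,50,90]).round(1))
    return d
E
python3 -c "
from h import *
inreader(); tray('pics/s3.png')
import cv2; i=cv2.imread('pics/s3.png')[150:310,250:410]; cv2.imwrite('pics/c3.png',cv2.resize(i,(480,480)))"
```

```text
t 4.6 reader xyz [-54.1   0.2] 44.3 rot [-3.142  0.     0.255] F [-1.1 -0.6 -0.4] w -0.1 q [-0.36  0.85  0.53  1.9  -0.75  0.6  -0.65]
scene n 1290 x range [-108.6 -102.1  -42.3   44.4   51.6] z [29.7 41.6 47.5]
```

View pics/c3.png

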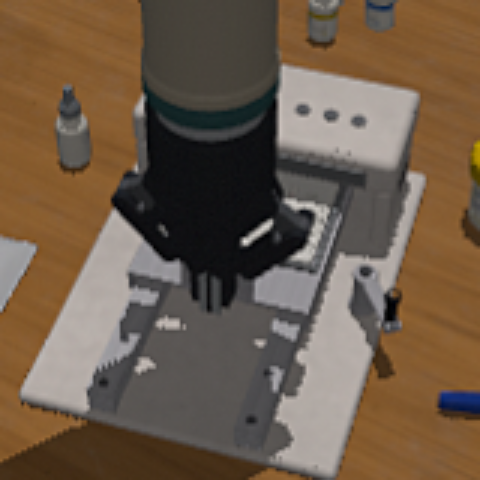

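The tray is moving with the finger on its tab (210,295). Slowing for the notches.

Request:
{"api": "step_arm", "payload": {
  "commands": [0.3, 0, 0, 0, 0, 0, 0, 0.6, 0, 0, 0, 0, 0, 0, 0.9, 0, 0, 0, 0, 0, 0, 1.1, 0, 0, 0, 0, 0, 0, 1.3, 0, 0, 0, 0, 0, 0, 1.5, 0, 0, 0, 0, 0, 0, 1.7, 0, 0, 0, 0, 0, 0, 1.9, 0, 0, 0, 0, 0, 0, 2.0, 0, 0, 0, 0, 0, 0]
}}

```text
clock: 5.55
eef_pos: [587.9, -5.0, 44.3]
tool_rot: [3.142, -0.0, 0.255]
force: [-1.4, 0.2, 0.5]
width: 0.3
gripper_force: 0.7
```

Request:
{"api": "step_arm", "payload": {
  "commands": [0.1, 0, 0, 0, 0, 0, 0, 0.2, 0, 0, 0, 0, 0, 0, 0.3, 0, 0, 0, 0, 0, 0, 0.4, 0, 0, 0, 0, 0, 0]
}}

```text
clock: 5.95
eef_pos: [591.5, -4.0, 44.2]
tool_rot: [-3.142, 0.0, 0.255]
force: [-1.3, -0.5, -0.7]
width: -0.2
gripper_force: 0.6
```

```bash
python3 -c "
from h import *
inreader()"
```

```text
t 5.95 reader xyz [-30.4   0.3] 44.2 rot [-3.142  0.     0.255] F [-1.3 -0.5 -0.7] w -0.2 q [-0.37  0.88  0.55  1.83 -0.73  0.65 -0.69]
```

Request:
{"api": "step_arm", "payload": {
  "commands": [0.1, 0, 0, 0, 0, 0, 0, 0.2, 0, 0, 0, 0, 0, 0, 0.3, 0, 0, 0, 0, 0, 0, 0.3, 0, 0, 0, 0, 0, 0]
}}

```text
clock: 6.35
eef_pos: [594.5, -3.3, 44.3]
tool_rot: [3.142, -0.0, 0.255]
force: [-1.4, 0.5, 0.6]
width: -0.1
gripper_force: 0.4
```

Request:
{"api": "step_arm", "payload": {
  "commands": [0.1, 0, 0, 0, 0, 0, 0, 0.2, 0, 0, 0, 0, 0, 0, 0.3, 0, 0, 0, 0, 0, 0, 0.3, 0, 0, 0, 0, 0, 0]
}}

```text
clock: 6.75
eef_pos: [596.6, -2.8, 44.2]
tool_rot: [-3.141, 0.001, 0.255]
force: [-3.5, -0.8, 1.6]
width: -0.1
gripper_force: 1.8
```

```bash
python3 -c "
from h import *
inreader()"
```

```text
t 6.75 reader xyz [-25.1   0.2] 44.2 rot [-3.141e+00  1.000e-03  2.550e-01] F [-3.5 -0.8  1.6] w -0.1 q [-0.37  0.89  0.56  1.82 -0.73  0.66 -0.7 ]
```

Request:
{"api": "step_arm", "payload": {
  "commands": [0.1, 0, 0, 0, 0, 0, 0, 0.2, 0, 0, 0, 0, 0, 0, 0.2, 0, 0, 0, 0, 0, 0]
}}

```text
clock: 7.05
eef_pos: [596.6, -2.8, 43.9]
tool_rot: [-3.14, 0.005, 0.254]
force: [-7.9, -2.3, 3.7]
width: -0.0
gripper_force: 3.8
```

```bash
python3 -c "
from h import *
inreader()"
```

```text
t 7.05 reader xyz [-25.1   0.2] 43.9 rot [-3.14   0.005  0.254] F [-7.9 -2.3  3.7] w -0.0 q [-0.37  0.89  0.56  1.81 -0.73  0.66 -0.7 ]
```

Request:
{"api": "step_arm", "payload": {
  "commands": [-0.5, 0, 0, 0, 0, 0, 0, -1.5, 0, 0, 0, 0, 0, 0, -2.5, 0, -1, 0, 0, 0, 0, -2.5, 0, -4, 0, 0, 0, 0, -2.5, 0, -7, 0, 0, 0, 0, -2.5, 4, -7, 0, 0, 0, 0, -2.5, 8, -7, 0, 0, 0, 0, -2, 12, -7, 0, 0, 0, 0, -1.5, 14.5, -7, 0, 0, 0, 0, -1.5, 14.5, -7, 0, 0, 0, 0]
}}

```text
clock: 8.05
eef_pos: [622.0, -152.1, 115.8]
tool_rot: [3.136, -0.002, 0.249]
force: [0.1, -0.1, 0.7]
width: 0.1
gripper_force: 0.0
```

Run:
```python
from h import *
inreader(); go(-36,-147,50)
for n in("scene","top"):
    d=tray(f"pics/{n}4.png",n); C=cloud(d); r=(C[...,:2]-RO)@RW; z=C[...,2]; im=d["image"].astype(int); ok=d["range_z"]>0
    # cassette surface height and tray near-edge board height
    for nm,x0,x1 in(('board',-16,12),('cass',25,50)):
        for sg in(1,-1):
            m=ok&(r[...,0]>x0)&(r[...,0]<x1)&(sg*r[...,1]>28)&(sg*r[...,1]<50)&(z<70); print(n,nm,sg,m.sum(),np.median(z[m]).round(1) if m.any() else '')
    m=ok&(abs(r[...,1])<60)&(z>28)&(z<62)&(r[...,0]>-60)&(r[...,0]<50)&(abs(r[...,1])<37); print('near edge x',np.percentile(r[m][:,0],[.5,2,5]).round(1))
    e=r-[0,-90]; pm=ok&(z>50)&(z<74)&(im.max(-1)<70)&(np.hypot(e[...,0],e[...,1])<52); print('pin',pm.sum(),r[pm].mean(0) if pm.any() else '')
A=cv2.imread("pics/top4.png")[130:290,230:390];B=cv2.imread("pics/scene4.png")[150:310,250:410]
cv2.imwrite("pics/c4.png",cv2.resize(np.hstack([A,B]),(800,400),interpolation=cv2.INTER_CUBIC))
```

```text
t 8.05 reader xyz [ -37.9 -150.7] 115.8 rot [ 3.136e+00 -2.000e-03  2.490e-01] F [ 0.1 -0.1  0.7] w 0.1 q [-0.16  0.84  0.63  1.66 -0.62  0.84 -0.59]
shift cm [ 0.17 -0.4   6.58] rot [ 0.005 -0.002 -0.003]
scene n 2182 x range [-106.8  -96.6   -0.8   48.5   53. ] z [29.7 35.9 41.1]
scene board 1 161 33.9
scene board -1 150 35.3
scene cass 1 94 40.1
scene cass -1 97 39.7
near edge x [-17.5 -16.9 -16.3]
pin 30 [ -35.72273002 -112.3708094 ]
top n 775 x range [13.9 19.6 37.8 52.2 53.5] z [35.1 39.6 43.5]
top board 1 0 
top board -1 0 
top cass 1 115 40.2
top cass -1 94 40.7
near edge x [19.4 21.5 23.1]
pin 0
```

View pics/c4.png

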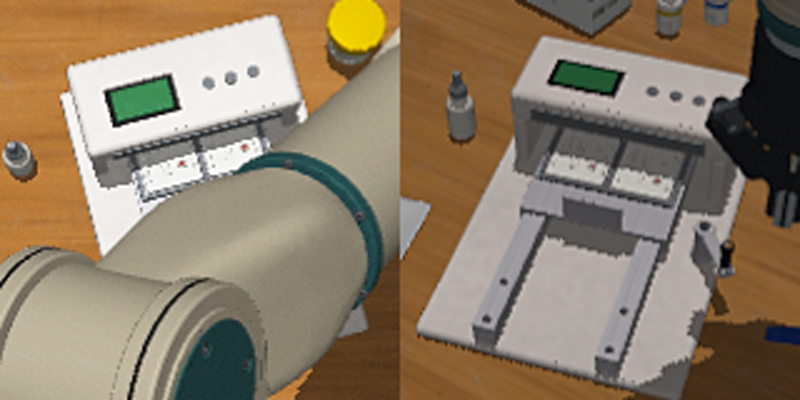

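The tray is seated: board top at 35 mm, cassettes at 40 mm, 8 mm lower on both sides and level. Next, down beside the catch pin at (725,255).

Request:
{"api": "step_arm", "payload": {
  "commands": [0, 0, 2, 0, 0, 0, 0, 0, 0, 4, 0, 0, 0, 0, 0.1, -0.2, 6.5, 0, 0, 0, 0, 0.1, -0.2, 6.5, 0, 0, 0, 0, 0.1, -0.2, 6.5, 0, 0, 0, 0]
}}

```text
clock: 8.65
eef_pos: [621.4, -142.6, 49.6]
tool_rot: [-3.141, 0.001, 0.256]
force: [0.9, -0.6, 0.8]
width: 0.1
gripper_force: 0.0
```

Run:
```python
from h import *
inreader(); go(-36,-80,50)
```

```text
t 8.65 reader xyz [ -36.  -141.4] 49.6 rot [-3.141e+00  1.000e-03  2.560e-01] F [ 0.9 -0.6  0.8] w 0.1 q [-0.14  0.92  0.56  1.69 -0.68  0.74 -0.55]
shift cm [ 0.03 -6.14 -0.04] rot [-0.001  0.001  0.004]
```

Request:
{"api": "step_arm", "payload": {
  "commands": [0, -0.6, 0, 0, 0, 0, 0, 0, -1.2, 0, 0, 0, 0, 0, 0, -1.8, 0, 0, 0, 0, 0, 0, -2.4, 0, 0, 0, 0, 0, 0, -3.0, 0, 0, 0, 0, 0, 0, -3.6, 0, 0, 0, 0, 0, 0, -4.2, 0, 0, 0, 0, 0, 0, -4.8, 0, 0, 0, 0, 0, 0, -5.4, 0, 0, 0, 0, 0, 0, -6.0, 0, 0, 0, 0]
}}

```text
invalid input
```

Request:
{"api": "step_arm", "payload": {
  "commands": [0, 0, 0, 0, 0, 0, 0]
}}

```text
clock: 8.75
eef_pos: [622.5, -143.8, 50.8]
tool_rot: [3.141, -0.002, 0.255]
force: [-0.2, -0.7, -0.4]
width: -0.2
gripper_force: 0.0
```

Run:
```python
from h import *
inreader()
d=grab("scene","pics/s5.png"); cv2.imwrite("pics/c5.png",cv2.resize(d["image"][150:310,250:410,::-1],(480,480)))
```

```text
t 8.75 reader xyz [ -35.3 -142.8] 50.8 rot [ 3.141e+00 -2.000e-03  2.550e-01] F [-0.2 -0.7 -0.4] w -0.2 q [-0.14  0.92  0.56  1.69 -0.68  0.74 -0.55]
```

View pics/c5.png

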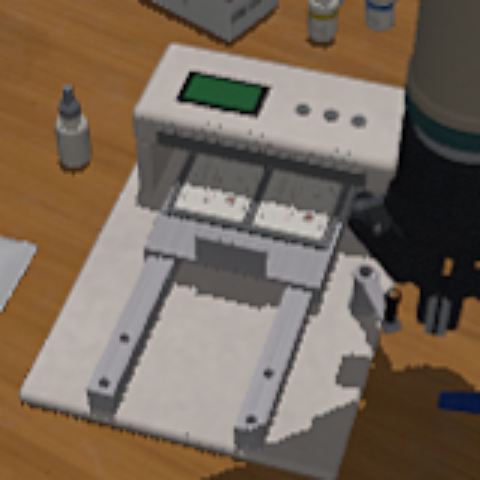

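Right of the catch: fingertip at (435,315), beside the pin at (393,300). The first call had a row one number short and was refused, so I'm resending it.

Request:
{"api": "step_arm", "payload": {
  "commands": [0, -0.6, 0, 0, 0, 0, 0, 0, -1.2, 0, 0, 0, 0, 0, 0, -1.8, 0, 0, 0, 0, 0, 0, -2.4, 0, 0, 0, 0, 0, 0, -3.0, 0, 0, 0, 0, 0, 0, -3.6, 0, 0, 0, 0, 0, 0, -4.2, 0, 0, 0, 0, 0, 0, -4.8, 0, 0, 0, 0, 0, 0, -5.4, 0, 0, 0, 0, 0, 0, -6.0, 0, 0, 0, 0, 0]
}}

```text
clock: 9.8
eef_pos: [607.1, -85.5, 49.5]
tool_rot: [3.141, -0.001, 0.255]
force: [1.8, -1.4, 0.3]
width: -0.3
gripper_force: 0.8
```

Request:
{"api": "step_arm", "payload": {
  "commands": [0, -0.1, 0, 0, 0, 0, 0]
}}

```text
clock: 9.9
eef_pos: [606.7, -83.8, 49.4]
tool_rot: [-3.141, -0.001, 0.256]
force: [1.6, -0.4, -0.3]
width: 0.2
gripper_force: 0.5
```

Run:
```python
from h import *
inreader()
d=grab("scene","pics/s6.png"); cv2.imwrite("pics/c6.png",cv2.resize(d["image"][150:310,250:410,::-1],(480,480)))
```

```text
t 9.9 reader xyz [-35.6 -80.8] 49.4 rot [-3.141e+00 -1.000e-03  2.560e-01] F [ 1.6 -0.4 -0.3] w 0.2 q [-0.24  0.89  0.56  1.77 -0.71  0.69 -0.6 ]
```

View pics/c6.png

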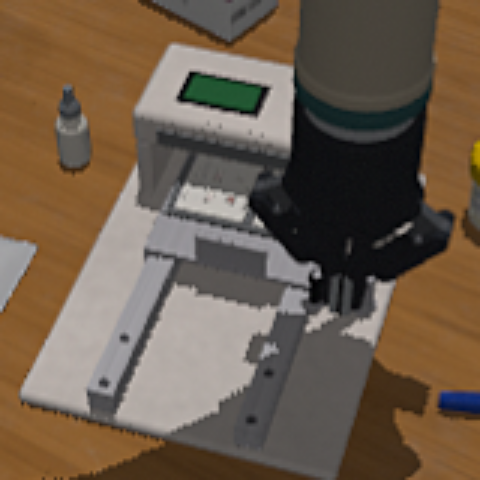

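Pin at (318,290), now on the left of the finger, at about 0.7 rad. I'll go round behind it and push along +x.

Request:
{"api": "step_arm", "payload": {
  "commands": [0, 0.6, 0, 0, 0, 0, 0, -1.2, 0.6, 0, 0, 0, 0, 0, -2.4, 0.6, 0, 0, 0, 0, 0, -2.4, 0.6, 0, 0, 0, 0, 0, -2.4, -0.6, 0, 0, 0, 0, 0, -2.4, -1.8, 0, 0, 0, 0, 0, -2.4, -2.6, 0, 0, 0, 0, 0, -2.4, -2.6, 0, 0, 0, 0, 0]
}}

```text
clock: 10.75
eef_pos: [576.4, -62.8, 49.0]
tool_rot: [-3.14, 0.0, 0.258]
force: [0.7, 0.2, -0.0]
width: 0.1
gripper_force: 0.0
```

Request:
{"api": "step_arm", "payload": {
  "commands": [0.5, 0, 0, 0, 0, 0, 0, 1, 0, 0, 0, 0, 0, 0, 1.5, 0, 0, 0, 0, 0, 0, 2, 0, 0, 0, 0, 0, 0, 2.5, 0, 0, 0, 0, 0, 0, 3, 0, 0, 0, 0, 0, 0, 3.5, 0, 0, 0, 0, 0, 0, 3.8, 0, 0, 0, 0, 0, 0, 4, 0, 0, 0, 0, 0, 0]
}}

```text
clock: 11.65
eef_pos: [616.2, -56.2, 49.5]
tool_rot: [3.141, -0.001, 0.255]
force: [-0.6, 0.2, -0.1]
width: -0.4
gripper_force: 0.3
```

Run:
```python
from h import *
inreader()
d=grab("scene","pics/s7.png"); cv2.imwrite("pics/c7.png",cv2.resize(d["image"][150:310,250:410,::-1],(480,480)))
```

```text
t 11.65 reader xyz [-19.5 -56.4] 49.5 rot [ 3.141e+00 -1.000e-03  2.550e-01] F [-0.6  0.2 -0.1] w -0.4 q [-0.29  0.9   0.57  1.75 -0.71  0.7  -0.65]
```

View pics/c7.png

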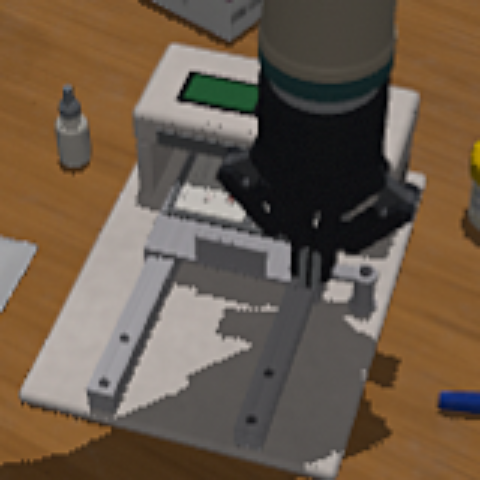

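The arm now lies nearly across the tray (hinge at (365,270), finger at (312,270)). I'll push on to the stop.

Request:
{"api": "step_arm", "payload": {
  "commands": [0.2, 0, 0, 0, 0, 0, 0, 0.4, 0, 0, 0, 0, 0, 0, 0.6, 0, 0, 0, 0, 0, 0, 0.7, 0, 0, 0, 0, 0, 0, 0.7, 0, 0, 0, 0, 0, 0]
}}

```text
clock: 12.2
eef_pos: [622.0, -54.0, 49.3]
tool_rot: [-3.142, 0.0, 0.255]
force: [-0.2, 0.2, 0.4]
width: -0.0
gripper_force: 0.3
```

Request:
{"api": "step_arm", "payload": {
  "commands": [0.1, 0, 0, 0, 0, 0, 0, 0.2, 0, 0, 0, 0, 0, 0, 0.3, 0, 0, 0, 0, 0, 0, 0.3, 0, 0, 0, 0, 0, 0]
}}

```text
clock: 12.6
eef_pos: [624.3, -54.4, 49.1]
tool_rot: [3.141, 0.001, 0.254]
force: [-4.2, -3.2, 0.3]
width: -0.2
gripper_force: 2.1
```

```bash
python3 -c "
from h import *
inreader()"
```

```text
t 12.6 reader xyz [-11.3 -56.7] 49.1 rot [3.141e+00 1.000e-03 2.540e-01] F [-4.2 -3.2  0.3] w -0.2 q [-0.29  0.91  0.57  1.73 -0.7   0.72 -0.66]
```

Request:
{"api": "step_arm", "payload": {
  "commands": [0.1, 0, 0, 0, 0, 0, 0, 0.2, 0, 0, 0, 0, 0, 0, 0.2, 0, 0, 0, 0, 0, 0]
}}

```text
clock: 12.9
eef_pos: [625.5, -54.5, 49.1]
tool_rot: [3.14, 0.003, 0.254]
force: [-5.8, -4.9, 2.0]
width: -0.2
gripper_force: 5.8
```

Request:
{"api": "step_arm", "payload": {
  "commands": [-1, 0, 0, 0, 0, 0, 0, -2.5, 0, 0, 0, 0, 0, 0, -3, 0, -2, 0, 0, 0, 0, -3, 0, -6, 0, 0, 0, 0, -3, 2, -10, 0, 0, 0, 0, -3, 6, -11, 0, 0, 0, 0, -3, 10, -11, 0, 0, 0, 0, -3, 14, -11, 0, 0, 0, 0, -3, 18, -11, 0, 0, 0, 0, -3, 21, -11, 0, 0, 0, 0]
}}

```text
clock: 13.9
eef_pos: [651.9, -265.7, 159.8]
tool_rot: [3.141, -0.003, 0.254]
force: [0.2, -0.7, 0.8]
width: -0.3
gripper_force: 0.0
```

Run:
```python
from h import *
inreader()
d=grab("scene","pics/s8.png"); C=cloud(d); r=(C[...,:2]-RO)@RW; z=C[...,2]; im=d["image"].astype(int); ok=d["range_z"]>0
for nm,x0,x1 in(('board',-14,8),('cass',25,50)):
    for a,b in((15,50),(-35,-10)):
        m=ok&(r[...,0]>x0)&(r[...,0]<x1)&(r[...,1]>a)&(r[...,1]<b)&(z<52); print(nm,a,m.sum(),np.median(z[m]).round(1))
e=r-[0,-90]; pm=ok&(z>50)&(z<74)&(im.max(-1)<70)&(np.hypot(e[...,0],e[...,1])<52); print('pin',pm.sum(),r[pm].mean(0),np.arctan2(e[pm][:,1].mean(),-e[pm][:,0].mean()))
cv2.imwrite("pics/c8.png",cv2.resize(d["image"][130:310,220:440,::-1],(770,630))[:600])
```

```text
t 13.9 reader xyz [ -37.3 -268.1] 159.8 rot [ 3.141e+00 -3.000e-03  2.540e-01] F [ 0.2 -0.7  0.8] w -0.3 q [ 0.02  0.87  0.65  1.43 -0.57  1.03 -0.52]
board 15 165 20.3
board -35 132 11.3
cass 15 143 40.0
cass -35 103 39.9
pin 31 [ -7.16195941 -46.94829077] 1.4059488212440199
```

View pics/c8.png

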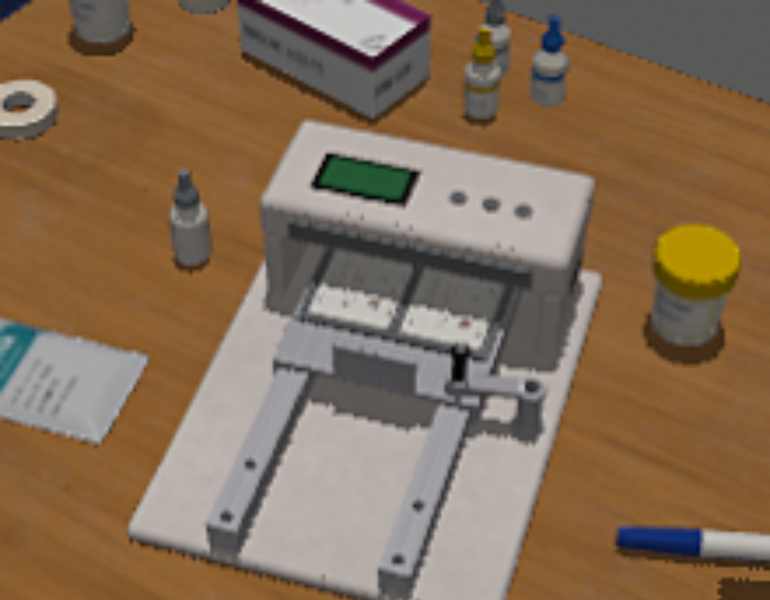

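Catch lies across the tray; pin at (460,365), hinge at (533,390). The depth estimate of 1.41 rad is biased towards the camera, so I'll check the angle by projecting the model.

Run:
```python
from h import *
grab("top","pics/top8.png")
for n,f0,f1 in(("scene","scene1","s8"),("top","top1","top8")):
    for f in(f0,f1):
        d=dict(np.load(f"pics/{f}.png.npz")); im=d["image"].astype(int)
        off={'scene':np.array([-1.6,0]),'top':np.array([1.4,0])}[n]
        def W(x,y,z): return [*(RO+off+RW@[x,y]),z]
        def pin(a,z): return proj(d,W(-42*np.cos(a),-90+42*np.sin(a),z))[0]
        h=proj(d,W(0,-90,44))[0]
        g=np.arange(-.8,1.7,.02)
        v,u=np.nonzero(im.max(-1)<75); 
        near=np.hypot(u-h[0],v-h[1])<32; P=np.c_[u,v][near]
        # score: fraction of dark pixels close to axis line, and axis darkness
        up=cv2.GaussianBlur(im.max(-1).astype(np.float32),(0,0),1)
        sc=[np.mean([up[tuple(np.round(pin(a,z)).astype(int)[::-1])] for z in np.arange(52,69,2)]) for a in g]
        i=np.argsort(sc)[:6]; print(n,f,'dark',len(P),'best a',g[i].round(2),np.array(sc)[i].round(0),'at1.57',round(sc[-7]))
        if f==f1 and n=="scene": print('hinge px',h,'pin base/top @1.41',pin(1.41,44),pin(1.41,68),'@1.57',pin(1.57,44),pin(1.57,68),'dark mean',P.mean(0),P.min(0),P.max(0))
```

```text
scene scene1 dark 497 best a [-0.58 -0.56 -0.6  -0.54 -0.52 -0.62] [18. 19. 22. 26. 29. 30.] at1.57 166
scene s8 dark 277 best a [1.38 1.42 1.36 1.4  1.44 1.34] [18. 19. 19. 20. 21. 22.] at1.57 48
hinge px [371.91964562 241.45397568] pin base/top @1.41 [350.96714824 239.29964713] [351.4381343  231.19831524] @1.57 [351.57250568 236.85868172] [352.05258736 228.74877676] dark mean [360.84115523 235.01805054] [340 210] [383 263]
top top1 dark 59 best a [-0.54 -0.52 -0.5  -0.56 -0.58 -0.48] [60. 62. 66. 66. 75. 79.] at1.57 224
top top8 dark 66 best a [1.4  1.42 1.36 1.34 1.38 1.32] [82. 83. 84. 85. 86. 94.] at1.57 140
```

Both cameras agree on about 1.40 rad: the finger slid round the pin before the catch reached its stop. I'll push again, centred on the pin.

Request:
{"api": "step_arm", "payload": {
  "commands": [0, -3, 0, 0, 0, 0, 0, 0, -7, 0, 0, 0, 0, 0, 0, -11, 0, 0, 0, 0, 0, 0, -15, 0, 0, 0, 0, 0, 0, -19, 2, 0, 0, 0, 0, 0, -21, 5, 0, 0, 0, 0, -0.3, -22, 7, 0, 0, 0, 0, -0.3, -22, 9, 0, 0, 0, 0, -0.3, -22, 10.9, 0, 0, 0, 0, -0.3, -22, 10.9, 0, 0, 0, 0]
}}

```text
clock: 15.0
eef_pos: [591.0, -49.0, 48.3]
tool_rot: [-3.139, 0.003, 0.256]
force: [-0.6, -0.6, 0.9]
width: -0.2
gripper_force: 0.0
```

```bash
python3 -c "
from h import *
inreader(); go(-20,-48.5,50)"
```

```text
t 15.0 reader xyz [-42.1 -43.1] 48.3 rot [-3.139e+00  3.000e-03  2.560e-01] F [-0.6 -0.6  0.9] w -0.2 q [-0.3   0.88  0.55  1.82 -0.72  0.66 -0.62]
shift cm [ 2.21  0.55 -0.18] rot [-0.003  0.003  0.004]
```

Request:
{"api": "step_arm", "payload": {
  "commands": [0, 0.3, -0.1, 0, 0, 0, 0, 0, 0.3, -0.1, 0, 0, 0, 0, 0, 0.3, -0.1, 0, 0, 0, 0]
}}

```text
clock: 15.3
eef_pos: [594.1, -54.5, 52.5]
tool_rot: [3.141, -0.002, 0.254]
force: [0.5, -0.3, 0.8]
width: 0.1
gripper_force: 0.0
```

```bash
python3 -c "
from h import *
inreader(); go(-13,-49,50)"
```

```text
t 15.3 reader xyz [-40.5 -49.2] 52.5 rot [ 3.141e+00 -2.000e-03  2.540e-01] F [ 0.5 -0.3  0.8] w 0.1 q [-0.29  0.87  0.56  1.82 -0.72  0.66 -0.62]
shift cm [ 2.75 -0.02  0.26] rot [ 0.001 -0.002  0.002]
```

Request:
{"api": "step_arm", "payload": {
  "commands": [0.5, 0, 0.2, 0, 0, 0, 0, 1, 0, 0.2, 0, 0, 0, 0, 1.5, 0, 0.2, 0, 0, 0, 0, 1.8, 0, 0.2, 0, 0, 0, 0, 2, 0, 0.2, 0, 0, 0, 0, 2.2, 0, 0.2, 0, 0, 0, 0, 2.4, 0, 0.2, 0, 0, 0, 0, 2.6, 0, 0.2, 0, 0, 0, 0, 2.7, 0, 0.2, 0, 0, 0, 0, 2.7, 0, 0.2, 0, 0, 0, 0]
}}

```text
clock: 16.3
eef_pos: [619.0, -47.3, 49.1]
tool_rot: [-3.141, 0.001, 0.255]
force: [-0.9, -0.0, 0.3]
width: -0.2
gripper_force: 0.5
```

Request:
{"api": "step_arm", "payload": {
  "commands": [0.1, 0, 0, 0, 0, 0, 0, 0.2, 0, 0, 0, 0, 0, 0, 0.2, 0, 0, 0, 0, 0, 0]
}}

```text
clock: 16.6
eef_pos: [619.4, -47.2, 49.0]
tool_rot: [-3.14, 0.003, 0.254]
force: [-6.3, -0.8, 2.1]
width: 0.0
gripper_force: 2.7
```

```bash
python3 -c "
from h import *
inreader()"
```

```text
t 16.6 reader xyz [-14.2 -48.4] 49.0 rot [-3.14e+00  3.00e-03  2.54e-01] F [-6.3 -0.8  2.1] w 0.0 q [-0.3   0.91  0.57  1.74 -0.71  0.72 -0.66]
```

Firm stop this time. Backing away to check.

Request:
{"api": "step_arm", "payload": {
  "commands": [-1, 0, 0, 0, 0, 0, 0, -2.5, 0, 0, 0, 0, 0, 0, -3, 0, -2, 0, 0, 0, 0, -3, 0, -6, 0, 0, 0, 0, -3, 2, -10, 0, 0, 0, 0, -3, 6, -11, 0, 0, 0, 0, -3, 10, -11, 0, 0, 0, 0, -3, 14, -11, 0, 0, 0, 0, -3, 18, -11, 0, 0, 0, 0, -3, 21, -11, 0, 0, 0, 0]
}}

```text
clock: 17.6
eef_pos: [645.5, -261.5, 159.9]
tool_rot: [3.139, -0.002, 0.253]
force: [-0.4, -0.9, 0.6]
width: -0.1
gripper_force: 0.0
```

Run:
```python
from h import *
inreader()
for n,off in(("scene",-1.6),("top",1.4)):
    d=grab(n,f"pics/{n}9.png"); im=d["image"].astype(int); C=cloud(d); r=(C[...,:2]-RO)@RW; z=C[...,2]
    def pin(a,z): return proj(d,[*(RO+[off,0]+RW@[-42*np.cos(a),-90+42*np.sin(a)]),z])[0]
    up=cv2.GaussianBlur(im.max(-1).astype(np.float32),(0,0),1); g=np.arange(1.2,1.8,.02)
    sc=np.array([np.mean([up[tuple(np.round(pin(a,q)).astype(int)[::-1])] for q in np.arange(52,69,2)]) for a in g])
    i=np.argsort(sc)[:6]; print(n,g[i].round(2),sc[i].round())
    for a,b in((10,50),(-50,-10)):
        m=(d["range_z"]>0)&(r[...,0]>26)&(r[...,0]<50)&(r[...,1]>a)&(r[...,1]<b)&(z<52); print('cass z',np.median(z[m]).round(1),m.sum())
    a=cv2.imread(f"pics/{'top1' if n=='top' else 's8'}.png"); df=cv2.absdiff(a,cv2.imread(f"pics/{n}9.png")).max(-1)
```

```text
t 17.6 reader xyz [ -42.4 -262.5] 159.9 rot [ 3.139e+00 -2.000e-03  2.530e-01] F [-0.4 -0.9  0.6] w -0.1 q [ 0.01  0.86  0.66  1.46 -0.57  1.02 -0.52]
scene [1.44 1.42 1.46 1.48 1.5  1.4 ] [17. 18. 18. 19. 21. 22.]
cass z 39.7 153
cass z 40.2 162
top [1.5  1.48 1.46 1.52 1.54 1.44] [85. 87. 89. 89. 92. 94.]
cass z 39.7 195
cass z 40.0 193
```

Run:
```python
from h import *
for f in("scene1","top1","s8","top8","scene9","top9"):
    d=dict(np.load(f"pics/{f}.png.npz")); C=cloud(d); r=(C[...,:2]-RO)@RW-[0,-90]; z=C[...,2]; rr=np.hypot(r[...,0],r[...,1])
    m=(d["range_z"]>0)&(z>40)&(z<48)&(rr<54)&(r[...,0]<14)
    if f[-1]!='1': m&=(abs(r[...,0])<14)
    P=r[m].astype(np.float32); vx,vy,x0,y0=cv2.fitLine(P,cv2.DIST_HUBER,0,.01,.01).ravel()
    if (vx*x0+vy*y0)<0: vx,vy=-vx,-vy
    print(f,len(P),'angle',round(float(np.arctan2(vy,-vx)),3),'mid',x0.round(1),y0.round(1),'end r',np.percentile(P@[vx,vy],[2,98]).round(1),
      'x by y',[(round(float(np.median(P[(P[:,1]>a)&(P[:,1]<a+12),0])),1)) if ((P[:,1]>a)&(P[:,1]<a+12)).any() else None for a in(-6,6,18,30,42)])
```

```text
scene1 329 angle 1.941 mid -13.2 17.9 end r [-38.2  48.7] x by y [-4.5, -2.4, -16.8, -15.3, -5.5]
top1 279 angle 1.864 mid -10.5 17.2 end r [-34.5  51.5] x by y [-1.3, 2.2, -16.3, -11.6, -4.9]
s8 146 angle 1.441 mid -4.2 21.1 end r [-5.1 49.4] x by y [-1.9, -3.4, -3.7, -5.6, -8.1]
top8 115 angle 1.45 mid -1.1 19.3 end r [-7.4 49.3] x by y [1.0, -0.1, -1.5, -4.2, -4.3]
scene9 145 angle 1.576 mid -2.2 20.8 end r [-5.2 49.9] x by y [-2.8, -1.1, -2.4, -1.9, -2.5]
top9 121 angle 1.551 mid 0.9 19.0 end r [-7.3 48.6] x by y [0.1, 1.7, 1.6, -0.2, 0.1]
```

The arm-line fit gives 1.58 rad (scene) and 1.55 rad (top), so the catch is at its stop, and the cassettes lie flat. Handing in.

```bash
python3 -c "
from cell import ctrl
print(ctrl.finish_job())"
```

```text
the job is handed in; nothing more can be done
None
```

I pushed the tray until it dropped into its notches, swung the catch across it to its stop (about 1.57 rad), and handed the job in at about 18 s; both cassettes are still flat in their nests.

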